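# Put the pump service parts back in their moulded tray

## Task

Put the three loose steel service parts (the open-ended wrench, the L-shaped bracket and the valve block with a tongue) back into the black moulded tray, each lying flat on the floor of the compartment that has its outline and turned the way round that fits. Do not turn any of them over. Leave the bottles, vials, jar, beaker and screwdriver standing or lying where they are.

Things in the scene. Friction and masses are not known exactly. Their poses are not given: they have to be found in the camera images.
- tray: Black tray, grey floor, 148 (x) by 204 (y) by 18 mm tall, fixed, at any yaw. Origin: centre of underside; z up. Floor 6 mm above the bench; islands 12 mm high leave 3 compartments with 3 mm play all round. A finger channel at floor level crosses it along y (x -24 to +30 mm, +25 by the block) beside the middle of every part. A part is home with its axes along the tray's, its origin on its point.
- tray_wrench (a point): Point on the tray floor where the wrench's origin belongs: tray frame (0, 70, 6) mm. Axes as the tray's.
- tray_wrench_head (a point): Point on the tray floor where the wrench's jaw point belongs: tray frame (56, 70, 6) mm; the wide end of this compartment is at tray +x.
- tray_bracket (a point): Point on the tray floor where the bracket's origin belongs: tray frame (0, 0, 6) mm. Axes as the tray's.
- tray_bracket_foot (a point): Point on the tray floor where the bracket's foot point belongs: tray frame (-41, 34, 6) mm.
- tray_block (a point): Point on the tray floor where the valve block's origin belongs: tray frame (0, -66, 6) mm. Axes as the tray's.
- tray_block_tongue (a point): Point on the tray floor where the block's tongue point belongs: tray frame (31, -66, 6) mm.
- wrench: Flat steel open-ended wrench, 130 mm long (x -65 to +65), 12 mm thick, about 0.12 kg, lying flat on the bench at any yaw. Handle 18 mm wide from x = -65 to +33 mm; head 40 mm wide from x = 33 to 65 mm, open jaw at +x. Origin: on its underside, midway along its length, on the centre line; z up. Balance point near x = +6 mm.
- wrench_head (a point): Point on the underside of the wrench, in its jaw, at x = 56 mm.
- bracket: Flat steel L-shaped bracket, 12 mm thick, about 0.14 kg, lying flat on the bench at any yaw. Arm 104 mm long (x -52 to +52), 22 mm wide (y -11 to +11); at its -x end a foot 22 mm wide (x -52 to -30) sticks out towards +y, to y = +45 mm. Origin: on the underside, middle of the arm; z up. Balance point near x = -10, y = +7 mm.
- bracket_foot (a point): Point on the underside of the bracket's foot, at x = -41, y = 34 mm.
- block: Flat steel valve block, 22 mm thick, about 0.25 kg, lying flat on the bench at any yaw. Main body 64 mm long (x -42 to +22), 48 mm wide (y -24 to +24); tongue 22 mm wide from x = 22 to 40 mm. Origin: on the underside, about midway along its 82 mm length, on the centre line; z up. When home it stands 10 mm above the tray's islands.
- block_tongue (a point): Point on the underside of the block's tongue, at x = 31 mm.
- bottle_a: Bystander, loose: clear glass bottle, 56 mm across, 150 mm tall, blue cap. Origin: centre of its underside.
- vial: Bystander, loose: small clear glass vial, 26 mm across, 50 mm tall, standing among the parts. Origin: centre of its underside.
- vial_b: Bystander, loose: clear glass vial, 26 mm across, 90 mm tall, standing among the parts. Origin: centre of its underside.
- vial_c: Bystander, loose: small amber glass vial, 26 mm across, 50 mm tall, standing among the parts. Origin: centre of its underside.
- jar: Bystander, loose: white plastic jar, 48 mm across, 70 mm tall. Origin: centre of its underside.
- beaker: Bystander, loose: open glass beaker, 64 mm across at the rim, 90 mm tall. Origin: centre of its underside.
- bottle_b: Bystander, loose: amber glass bottle, 60 mm across, 160 mm tall. Origin: centre of its underside.
- screwdriver: Bystander, loose: screwdriver lying on the bench, about 170 mm long, along its own x. Origin: centre of its underside.

How it is judged (in metres and radians):
At the end, for the whole second after the job is handed in: Wrench, bracket and block each rest in their own compartment: origin and end point (jaw, foot, tongue) within 7 mm of their places on the tray, underside less than 2.5 mm above the tray floor, tilted under 0.035 rad, at rest (distance between wrench and tray_wrench below 0.007 m and distance between wrench_head and tray_wrench_head below 0.007 m and angle between each of wrench, bracket, block's own z axis and vertical below 0.035 rad and z of each of wrench, bracket, block in the frame of tray below 0.0085 m and linear speed of each of wrench, bracket, block below 0.02 m/s and distance between bracket and tray_bracket below 0.007 m and distance between bracket_foot and tray_bracket_foot below 0.007 m and distance between block and tray_block below 0.007 m and distance between block_tongue and tray_block_tongue below 0.007 m); the robot touches nothing.
It fails at once if a bystander (bottle, vial, jar, beaker or screwdriver) is shifted by more than 25 mm (distance of any of bottle_a, vial, vial_b, vial_c, jar, beaker, bottle_b, screwdriver from where it was at the start of the episode above 0.025 m).
It fails at once if a bottle, a vial, the jar or the beaker is knocked over (tilted more than 0.4 rad) (angle between any of bottle_a, vial, vial_b, vial_c, jar, beaker, bottle_b's own z axis and vertical above 0.4 rad).
It also fails if it takes over 72 s, if anything falls off the work surface, if the arm or the gripper's body presses on something with over 40 N, if the wrist force passes 120 N, or if a joint passes its speed limit or range.

## Robot

A 7-joint arm with a two-finger parallel gripper is mounted at the origin on the work surface. World frame = base frame: x ahead of the robot, y to its left, z up, the work surface at z = 0. Lengths are in m, angles in degrees, forces in N, time in s.
With the tool pointing down it reaches from about 0.425 to 0.875 m from the base axis. Payload 4.7 kg.
Tool frame: the origin (TCP) lies at the very end of the fingers, on their centre line; the grasp point (between the pads) lies 19 mm behind it; z points along the fingers, y is the line along which they close (so a half turn about z gives the same grasp; the last joint's range is limited). The gripper opens to 87 mm and grips with 3 to 60 N. Pads are 19 mm wide; open, the fingers measure 117 mm over their backs; the gripper's body (75 mm by 190 mm) begins 51 mm behind the grasp point.
Start: joints at [-73.849, 18.392, -4.016, 83.108, 1.295, 78.541, -3.26], TCP at [0.172, 0.627, 0.223] pointing down, gripper open.
Joint ranges: [-163.93, 163.93], [-17.29, 119.83], [-79.2, 71.16], [3.27, 140.29], [-89.18, 269.18], [5.43, 117.66], [-154.24, 154.24]. Speed limits (degrees/s): [147.25, 147.25, 180, 180, 180, 180, 180].

## Interface

Orientations are given as [roll, pitch, yaw] about the fixed x, y, z axes, in that order (R = Rz(yaw) Ry(pitch) Rx(roll)).
In Python, from cell import get_obs, cams, ticket, finder gives the robot as it stands.
- The arm moves only by the shell command python3 -m creep 'ROWS' [FORCE]. ROWS is text: rows parted by semicolons, each of 5 numbers parted by spaces: the shift along the world's x, y, z in m, then the turn about the world's z in degrees, then the finger opening in m, from 0 to 0.087. A call has 1 to 8 rows; each row shifts and turns the commanded pose from where the row before left it; what a row does not reach is not made up. A row lasts 1/8 s, in which the tool goes at most 62.5 mm and 10.7 degrees, less where a joint would pass 70% of its speed; a pose out of reach is approached as far as the arm can. A call with a gripper value outside its range is refused whole. The fingers move at their own pace and stop on an object; FORCE is the grip in N (left out, the last holds). Time passes only in rows, so rows that do not move let the fingers close. It gives the time, the measured TCP pose, the force, the opening and the grip force at its end, in the units of the state.
- get_obs(): the state, without advancing time (a new reading comes with each control period).
- cams.read_camera(name): name is "scene" or "side" or "wrist"; returns the picture (420x560x3 uint8, red, green, blue); there is no depth.
- cams.calibration(name): a dict with "fx", "fy", "cx", "cy" (pixels), "extrinsics" (4x4, takes a point from world to camera coordinates). Camera axes: x right, y down, z forward; pixel columns grow to the right and rows downward; lengths in m; the calibration is good to about 2 mm. The wrist camera is an equidistant fisheye: a pixel r from the principal point sees the ray r / f radians off the axis. A picture is of the moment at which its call begins: read the wrist's pose just before it. calibration takes no time and is no camera call; for the wrist camera it gives the pose at the moment of the call.
- ticket.sign_off(): hands the job in; it is judged then, once.
Trained networks look in the newest picture that a camera, given by its name, has taken for a name from the list of things; names that differ only in an ending like _2 or _b are one class to them, and where a whole thing is asked for, a point or a joint stands for the part that bears it (a point fixed in the world has none). Each returns a list of dicts, best first, with "p" (0 to 1); they miss things now and then, are a little off and sometimes report something else, mostly with a low value. They report only what shows in the picture. A call takes as long as a camera call.
- finder.masks_of(name, camera): "mask" (420x560 bool, what is visible of it) and "xy" ([column, row] in pixels, amid what is visible of it).
- finder.tip_of(name, camera): "xy" ([column, row] in pixels: a listed point, or the origin of a listed thing).
The state is a dict: "time_s": time; "qpos": joint angles; "joint_velocities": joint speeds; "effort": joint torques, N m; "tool_pos": TCP position; "tool_rot": TCP orientation; "force": force on the tool from outside, world axes, zero at the start; "wrist_torque": the same for the moment, N m; "grip_width": finger opening in m; "grasp_force": force on a finger pad.
Only numpy, scipy, OpenCV 4.12 (cv2) and the standard library are available. Lean on these libraries where they do the work, as an engineer would, in place of code of your own. Each camera call takes 0.05 s, during which the arm holds its last target. There are 200 camera calls.

## Working session

There is one attempt and no reset: what is moved stays moved. The work goes in short steps, Python scripts to look and compute and a shell command to move; the robot and the scene stay as the last step left them, time stands still between calls to the robot, and variables do not carry over. Pictures are saved under pics/ and viewed, at most 12 in all, crops included, and the job is handed in when it is done.

```bash
ls; mkdir -p pics; cat > h.py <<'E'
import numpy as np, cv2
from cell import get_obs, cams, ticket, finder
def snap(c,fn=None):
    cal=cams.calibration(c); im=cams.read_camera(c)
    if fn: cv2.imwrite('pics/'+fn,im[:,:,::-1])
    return cal,im
def ray(cal,uv):
    x=(uv[0]-cal['cx'])/cal['fx']; y=(uv[1]-cal['cy'])/cal['fy']
    if cal.get('fish'):
        r=np.hypot(x,y); d=np.array([np.sin(r)*x/(r+1e-12),np.sin(r)*y/(r+1e-12),np.cos(r)])
    else: d=np.array([x,y,1.])
    E=np.array(cal['extrinsics']); R=E[:3,:3]
    return -R.T@E[:3,3], R.T@d
def toz(cal,uv,z=0.):
    o,d=ray(cal,uv); return o+d*(z-o[2])/d[2]
E
python3 - <<'E'
from h import *
o=get_obs(); print(o['time_s'],o['tool_pos'],o['tool_rot'])
for c in ['scene','side','wrist']:
    cal,im=snap(c,c+'0.png'); cal['fish']=c=='wrist'
    E=np.array(cal['extrinsics']); print(c,cal['fx'],cal['cx'],cal['cy'],(-E[:3,:3].T@E[:3,3]).round(3),E[:3,:3].round(2).tolist())
    for n,z in [('tray_wrench',.006),('tray_wrench_head',.006),('tray_bracket',.006),('tray_bracket_foot',.006),('tray_block',.006),('tray_block_tongue',.006),('tray',0),('wrench',0),('wrench_head',0),('bracket',0),('bracket_foot',0),('block',0),('block_tongue',0),('bottle_a',0),('vial',0),('vial_c',0),('jar',0),('beaker',0),('screwdriver',0)]:
        r=finder.tip_of(n,c)
        print(n,[(round(float(q['p']),2),np.round(q['xy']).astype(int).tolist(),toz(cal,q['xy'],z)[:2].round(3).tolist()) for q in r[:4] if q['p']>.2])
print(get_obs()['time_s'])
E
```

```text
pics
0.0 [0.17190712 0.62630442 0.2214598 ] [-1.79892830e+02  6.43474637e-03  1.64659875e+02]
scene 412.64858400362476 282.306217111713 208.78586799968053 [1.193 0.376 0.551] [[-0.53, 0.85, -0.02], [0.48, 0.28, -0.83], [-0.7, -0.45, -0.55]]
tray_wrench [(0.74, [202, 212], [0.608, -0.222])]
tray_wrench_head [(0.8, [184, 206], [0.607, -0.279])]
tray_bracket [(0.87, [224, 202], [0.546, -0.205]), (0.5, [349, 225], [0.478, 0.098])]
tray_bracket_foot [(0.67, [222, 213], [0.585, -0.179])]
tray_block [(0.6, [241, 184], [0.453, -0.222]), (0.27, [339, 216], [0.456, 0.063])]
tray_block_tongue [(0.76, [231, 183], [0.461, -0.249])]
tray [(0.58, [224, 203], [0.541, -0.209])]
wrench [(0.64, [338, 216], [0.452, 0.06]), (0.59, [449, 251], [0.451, 0.311])]
wrench_head [(0.98, [475, 263], [0.463, 0.365])]
bracket [(0.78, [318, 291], [0.691, 0.132])]
bracket_foot [(0.86, [311, 308], [0.735, 0.141])]
block [(0.7, [348, 226], [0.475, 0.094]), (0.54, [320, 290], [0.688, 0.135]), (0.22, [220, 198], [0.527, -0.233])]
block_tongue [(0.74, [338, 216], [0.449, 0.058]), (0.72, [184, 206], [0.603, -0.287])]
bottl
[... 1829 characters left out ...]
 [0.717, -0.014])]
screwdriver [(0.73, [351, 310], [0.336, 0.235])]
wrist 325.19226210127806 275.028033585995 205.5726567572292 [0.103 0.646 0.384] [[0.27, 0.96, -0.0], [0.93, -0.26, 0.26], [0.25, -0.07, -0.97]]
tray_wrench []
tray_wrench_head [(0.49, [6, 419], [0.611, -0.299])]
tray_bracket [(0.48, [4, 406], [0.552, -0.24])]
tray_bracket_foot [(0.53, [20, 414], [0.571, -0.176])]
tray_block []
tray_block_tongue []
tray [(0.76, [7, 403], [0.543, -0.221])]
wrench []
wrench_head []
bracket []
bracket_foot []
block []
block_tongue []
bottle_a [(0.66, [8, 402], [0.537, -0.209])]
vial [(0.69, [6, 418], [0.614, -0.303])]
vial_c [(0.69, [6, 418], [0.614, -0.303])]
jar []
beaker []
screwdriver []
3.0
```

View pics/scene0.png

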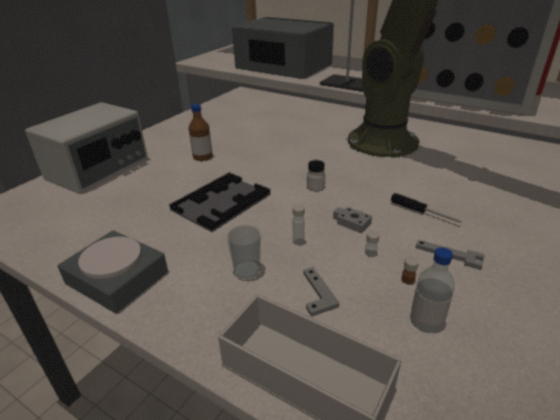

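View pics/side0.png

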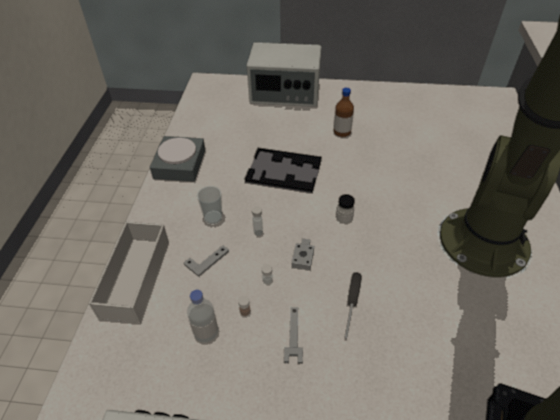

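The scene view shows the tray around (222,200), wrench (450,253), bracket (318,291), block (352,218) and the vials at (298,225), (372,243) and (410,270). The side view agrees. I'm moving over the parts for a closer look.

```bash
python3 -m creep '.02 -.027 0.01 0 .087;.035 -.045 .01 0 .087;.035 -.045 .01 0 .087;.035 -.045 .01 0 .087;.035 -.045 0 0 .087;.035 -.045 0 0 .087;.035 -.045 0 0 .087;.035 -.045 0 0 .087' && python3 -m creep '.035 -.045 0 0 .087;.02 -.03 0 0 .087;.01 -.01 0 0 .087;0 0 0 0 .087'
cat >> h.py <<'E'
from scipy.optimize import minimize
T=.012
SH={'wrench':[(-65,33,-9,9,0,12),(33,65,-20,20,0,12)],'bracket':[(-52,52,-11,11,0,12),(-52,-30,-11,45,0,12)],
 'block':[(-42,22,-24,24,0,22),(22,40,-11,11,0,22)],'tray':[(-74,74,-102,102,0,18)]}
def proj(cal,P):
    E=np.array(cal['extrinsics']); c=P@E[:3,:3].T+E[:3,3]
    if cal.get('fish'):
        r=np.hypot(c[:,0],c[:,1]); s=np.arctan2(r,c[:,2])/(r+1e-12)
    else: s=1/c[:,2]
    return np.c_[cal['cx']+cal['fx']*c[:,0]*s, cal['cy']+cal['fy']*c[:,1]*s]
def pose(p,P):
    a=np.radians(p[2]); c,s=np.cos(a),np.sin(a)
    return np.c_[c*P[:,0]-s*P[:,1]+p[0], s*P[:,0]+c*P[:,1]+p[1], P[:,2]]
K=4
def sil(cal,name,p,z0=0):
    im=np.zeros((420*K,560*K),np.uint8)
    for a,b,c,d,e,f in SH[name]:
        X=np.array([(x,y,z) for x in np.linspace(a,b,5) for y in np.linspace(c,d,5) for z in (e,f)])/1e3; X[:,2]+=z0
        uv=(proj(cal,pose(p,X))+.5)*K-.5
        cv2.fillConvexPoly(im,cv2.convexHull(uv.astype(np.float32)).astype(np.int32),1)
    return cv2.resize(im.astype(np.float32),(560,420),interpolation=cv2.INTER_AREA)
def fit(obs,name,p0s,z0=0):
    best=None
    def f(q):
        p=(q[0],q[1],q[2]*500); s=0
        for cal,m in obs:
            S=sil(cal,name,p,z0); s+=1-np.minimum(S,m).sum()/np.maximum(S,m).sum()
        return s/len(obs)
    for p0 in p0s:
        x0=np.array([p0[0],p0[1],p0[2]/500])
        r=minimize(f,x0,method='Nelder-Mead',options=dict(initial_simplex=x0+np.array([[0,0,0],[.012,0,0],[0,.012,0],[0,0,.03]]),xatol=1e-4,fatol=1e-4,maxiter=150))
        if best is None or r.fun<best[1]: best=((r.x*[1,1,500]).round(4),round(r.fun,3))
    return best
def mask(name,c,near,cal,zc=.006):
    L=[q for q in finder.masks_of(name,c)]
    d=[np.linalg.norm(toz(cal,q['xy'],zc)[:2]-near)-.05*q['p'] for q in L]
    return L[int(np.argmin(d))]['mask'].astype(np.float32) if L and min(d)<.06 else None
E
python3 - <<'E'
from h import *
o=get_obs(); print(o['time_s'],o['tool_pos'].round(4),o['tool_rot'].round(2),np.round(o['qpos'],1))
cal,im=snap('wrist','w1.png'); cal['fish']=True
for n,near,ys in [('wrench',(.457,.32),(60,85,110)),('bracket',(.695,.14),range(0,360,45)),('block',(.47,.09),range(180,360,30))]:
    m=mask(n,'wrist',near,cal)
    if m is None: print(n,'none',[(q['p'],q['xy']) for q in finder.masks_of(n,'wrist')]);continue
    print(n,m.sum(),fit([(cal,m)],n,[(near[0],near[1],y) for y in ys]))
for n in ['wrench_head','bracket_foot','block_tongue','vial','bottle_a','jar','screwdriver']:
    print(n,[(round(float(q['p']),2),np.round(q['xy']).astype(int).tolist(),toz(cal,q['xy'],0)[:2].round(3).tolist()) for q in finder.tip_of(n,'wrist')[:4] if q['p']>.3])
print(get_obs()['time_s'])
E
```

```text
time_s: 4.0
tool_pos: [0.438, 0.2833, 0.2629]
tool_rot: [179.9, 0.0, 164.7]
force: [0.6, 1.0, 0.3]
grip_width: 0.0869
grasp_force: 0.0
time_s: 4.5
tool_pos: [0.5021, 0.2002, 0.2625]
tool_rot: [180.0, -0.0, 164.6]
force: [-0.1, 1.4, -0.1]
grip_width: 0.0868
grasp_force: 0.0
4.5 [0.5021 0.2002 0.2625] [ 1.7998e+02 -2.0000e-02  1.6462e+02] [-42.5   3.8  18.9  96.   -1.3  80.4  51.3]
wrench 1682.0 (array([ 0.4641,  0.312 , 93.8832]), np.float64(0.127))
bracket 1024.0 (array([6.886000e-01, 1.341000e-01, 2.363722e+02]), np.float64(0.3))
block 2157.0 (array([4.590000e-01, 9.150000e-02, 2.649738e+02]), np.float64(0.035))
wrench_head [(0.96, [386, 114], [0.461, 0.366])]
bracket_foot [(0.77, [282, 325], [0.737, 0.146]), (0.61, [183, 334], [0.717, -0.018])]
block_tongue [(0.8, [168, 168], [0.454, 0.062])]
vial [(0.88, [337, 214], [0.579, 0.267]), (0.48, [165, 170], [0.456, 0.057])]
bottle_a [(0.68, [334, 218], [0.582, 0.262]), (0.59, [384, 255], [0.66, 0.324])]
jar [(0.8, [83, 128], [0.356, -0.051]), (0.68, [165, 169], [0.454, 0.057])]
screwdriver [(0.77, [263, 51], [0.341, 0.228])]
5.05
```

View pics/w1.png

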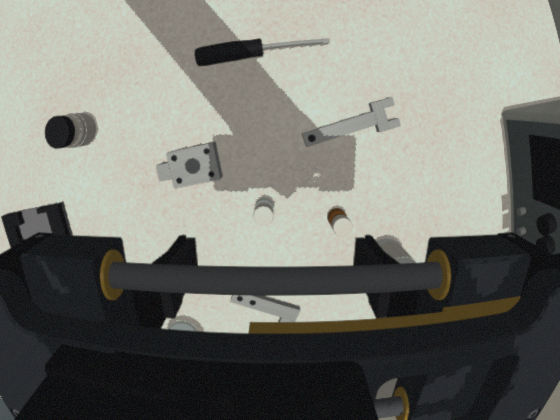

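Wrist view: block at about (190,165) with its tongue to the left, wrench with handle end (310,138) and jaw (390,115), vials at (263,210) and (338,220). The bracket is half hidden by the gripper at (265,305). The fits are good for block and wrench, so I start with the wrench.

```bash
python3 -m creep '-.005 .012 0 9.9 .087;-.005 .015 0 9.9 .07;-.005 .015 0 9.9 .05;-.005 .015 0 9.9 .05;-.005 .015 -.01 9.9 .05;-.005 .015 -.03 9.9 .05;-.005 .015 -.03 9.9 .05;-.0035 .016 -.03 9.9 .05' && python3 -m creep '0 0 0 9.9 .05;0 0 0 10 .05;0 0 0 10.2 .05;0 0 0 0 .05'; python3 -c "
from h import *
print(np.round(get_obs()['qpos'],1))"
```

```text
time_s: 6.05
tool_pos: [0.4633, 0.3183, 0.1618]
tool_rot: [180.0, 0.0, -115.8]
force: [-0.1, -0.5, -0.6]
grip_width: 0.0501
grasp_force: 0.0
time_s: 6.55
tool_pos: [0.4635, 0.3178, 0.1625]
tool_rot: [180.0, 0.0, -86.2]
force: [0.4, 0.6, 0.4]
grip_width: 0.0498
grasp_force: 0.0
[-43.9   9.8   7.6 100.8  -1.4  69.5 147.8]
```

```bash
python3 -m creep '0 0 -.045 0 .05;0 0 -.045 0 .05;0 0 -.04 0 .05;0 0 -.02 0 .05;0 0 -.0085 0 .05;0 0 0 0 .0;0 0 0 0 .0;0 0 0 0 .0' 40 && python3 -m creep '0 0 0.0 0 0;0 0 .02 0 0;0 0 .04 0 0' ; python3 -c "
from h import *
print(np.round(get_obs()['qpos'],1))"
```

```text
time_s: 7.55
tool_pos: [0.4642, 0.3184, 0.0052]
tool_rot: [-179.9, 0.1, -86.1]
force: [0.7, -0.3, -0.4]
grip_width: 0.0274
grasp_force: 0.0
time_s: 7.92
tool_pos: [0.462, 0.3167, 0.063]
tool_rot: [179.8, -0.1, -86.1]
force: [0.4, -0.1, -0.5]
grip_width: 0.0174
grasp_force: 40.0
[-43.5  15.3   7.2 106.4  -2.2  58.6 148.6]
```

```bash
python3 -m creep '0 0 .05 0 0;0 -.005 .06 -4 0;.01 -.02 .03 -8 0;.02 -.042 .0 -8 0;.02 -.05 0 -8 0;.02 -.05 0 -8 0;.02 -.05 0 -8 0;.02 -.05 0 -6 0' && python3 -m creep '.02 -.05 0 0 0;.01 -.03 0 0 0;0 0 0 0 0'; cat > tray.py <<'E'
from h import *
import sys
o=get_obs(); print(o['time_s'],o['tool_pos'].round(4),o['tool_rot'].round(1),np.round(o['qpos'],1))
obs={}
for c in sys.argv[2:]:
    cal,im=snap(c,c+sys.argv[1]+'.png'); cal['fish']=c=='wrist'
    m=mask('tray',c,(.545,-.21),cal)
    if m is None: print(c,'no tray'); continue
    obs[c]=(cal,m); print(c,m.sum(),fit([obs[c]],'tray',[(.545,-.21,-95)]))
    if c!='wrist':
        m=mask('bracket',c,(.695,.14),cal)
        if m is not None: obs['b'+c]=(cal,m)
print('tray all',fit([v for k,v in obs.items() if k[0]!='b'],'tray',[(.545,-.21,-95)]))
B=[v for k,v in obs.items() if k[0]=='b']
if B: print('bracket',len(B),fit(B,'bracket',[(.69,.14,y) for y in range(0,360,45)]))
E
python3 tray.py 2 scene side wrist
```

```text
time_s: 8.93
tool_pos: [0.5738, 0.0493, 0.2042]
tool_rot: [180.0, 0.0, -136.2]
force: [1.1, 0.1, -0.9]
grip_width: 0.0172
grasp_force: 40.0
time_s: 9.3
tool_pos: [0.6035, -0.0334, 0.204]
tool_rot: [-179.9, -0.1, -136.4]
force: [-0.3, 0.4, -2.0]
grip_width: 0.0173
grasp_force: 40.0
9.3 [ 0.6035 -0.0334  0.204 ] [-1.799e+02 -1.000e-01 -1.364e+02] [-22.1  14.   27.   92.4  -6.4  75.1 139.4]
scene 3173.0 (array([  0.5394,  -0.2172, -96.4514]), np.float64(0.046))
side 2407.0 (array([  0.5395,  -0.2172, -96.9625]), np.float64(0.103))
wrist 16435.0 (array([  0.5391,  -0.2201, -97.0082]), np.float64(0.029))
tray all (array([  0.5394,  -0.218 , -96.9009]), np.float64(0.064))
bracket 2 (array([6.859000e-01, 1.341000e-01, 2.344057e+02]), np.float64(0.077))
```

View pics/wrist2.png

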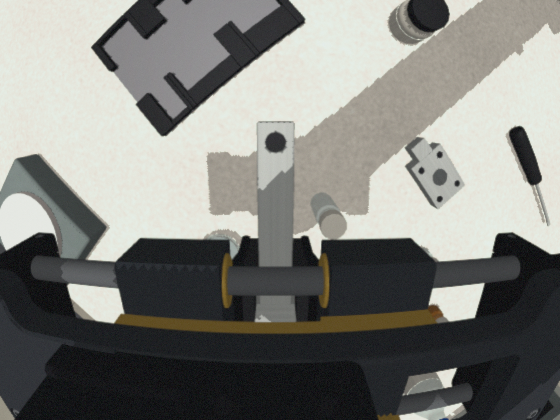

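The wrist view shows the tray at the top, (95–305, 0–135), and the wrench held with its tail at (275,122) and its handle parallel to the image columns. The tray fits from all three cameras agree within 3 mm. Next I work out how the wrench sits in the hand.

```bash
cat >> h.py <<'E'
def inhand(cal,o,uv,z):
    P=toz(cal,uv,z)[:2]-o['tool_pos'][:2]; a=np.radians(o['tool_rot'][2])
    return (np.array([[np.cos(a),np.sin(a)],[-np.sin(a),np.cos(a)]])@P).round(4), 'tool x, and -tool y(left of x)'
E
python3 - <<'E'
from h import *
o=get_obs(); cal=cams.calibration('wrist'); cal['fish']=True
for uv in [(258,122),(294,122),(257,229),(295,229)]: print(uv,inhand(cal,o,uv,.212))
im=cv2.imread('pics/wrist2.png',0)
print(im[110:132:1,265], im[118:128,285]); print(im[160,248:305]); print(im[225,248:305])
E
```

```text
(258, 122) (array([0.0701, 0.0082]), 'tool x, and -tool y(left of x)')
(294, 122) (array([ 0.0701, -0.0087]), 'tool x, and -tool y(left of x)')
(257, 229) (array([0.0174, 0.0092]), 'tool x, and -tool y(left of x)')
(295, 229) (array([ 0.0174, -0.0098]), 'tool x, and -tool y(left of x)')
[232 230 231 232 231 231 231 232 231 230 224 164 162 193 197 197 198 198
 198 199 195 198] [230 229 224 152 158 191 195 196 196 194]
[154 154 156 156 156 157 155 156 150 154 180 193 196 195 196 198 198 195
 195 195 195 194 193 193 197 194 195 195 193 193 192 193 193 194 195 196
 195 194 191 191 192 189 190 189 179 155 152 159 163 164 162 159 160 160
 158 161 158]
[229 229 229 228 228 229 228 227 225 198 134 117 119 119 119 120 119 122
 121 120 119 117 116 115 117 118 119 121 119 117 118 121 119 119 122 122
 118 117 119 119 119 119 117 114 117 138 152 155 156 156 156 159 158 163
 159 159 153]
```

```bash
python3 -m creep '0 -.025 0 -10 0;0 -.025 0 -10 0;0 -.025 0 -10 0;0 -.025 0 -10 0;0 -.025 0 -10 0;0 -.025 0 -10 0;0 -.025 0 -10 0;0.0043 -.025 0 -10 0' && python3 -m creep '0 0 0 -10 0;0 0 0 -10 0;0 0 -.02 -10 0;0 0 -.04 -10 0;0 0 -.04 -10 0;0 0 0 -10.6 0;0 0 0 0 0'; python3 tray.py 3 wrist
```

```text
time_s: 10.7
tool_pos: [0.6079, -0.2293, 0.2042]
tool_rot: [180.0, -0.0, 143.7]
force: [-0.0, 0.4, -1.3]
grip_width: 0.0172
grasp_force: 40.0
time_s: 11.58
tool_pos: [0.608, -0.2284, 0.1036]
tool_rot: [-180.0, 0.0, 83.5]
force: [-0.1, 0.3, -0.7]
grip_width: 0.0174
grasp_force: 40.0
11.575 [ 0.608  -0.2284  0.1036] [-180.     0.    83.5] [-20.5  30.9  52.1  92.8 -25.6  69.1  30.5]
wrist no trayTraceback (most recent call last):
  File "tray.py", line 13, in <module>
    print('tray all',fit([v for k,v in obs.items() if k[0]!='b'],'tray',[(.545,-.21,-95)]))
                     ~~~^^^^^^^^^^^^^^^^^^^^^^^^^^^^^^^^^^^^^^^^^^^^^^^^^^^^^^^^^^^^^^^^^^
  File "h.py", line 46, in fit
    r=minimize(f,x0,method='Nelder-Mead',options=dict(initial_simplex=x0+np.array([[0,0,0],[.012,0,0],[0,.012,0],[0,0,.03]]),xatol=1e-4,fatol=1e-4,maxiter=150))
    res = _minimize_neldermead(fun, x0, args, callback, bounds=bounds,
                               **options)
    fsim[k] = func(sim[k])
              ~~~~^^^^^^^^
    fx = function(np.copy(x), *(wrapper_args + args))
  File "h.py", line 43, in f
    return s/len(obs)
           ~^~~~~~~~~
ZeroDivisionError: division by zero
```

View pics/wrist3.png

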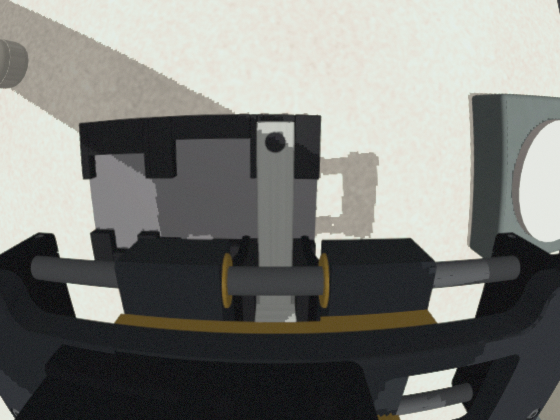

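Picture: tray far edge from (80,122) to (320,115), wrench tail at (275,123) over its slot between the islands at (270,115) and (305,145). I check the edge corners against the estimate.

```bash
python3 - <<'E'
from h import *
o=get_obs(); cal=cams.calibration('wrist'); cal['fish']=True
p=(.539,-.219,-97.)
a=np.radians(p[2]);R=np.array([[np.cos(a),np.sin(a)],[-np.sin(a),np.cos(a)]])
T=lambda w:(R@(w[:2]-np.array(p[:2]))*1e3).round(1)
for uv in [(80,123),(320,115.5)]: print(T(toz(cal,uv,.018)))
im=cv2.imread('pics/wrist3.png',0)
print('col90',im[112:130,90].tolist(),'col200',im[108:126,200].tolist(),'col310',im[108:126,310].tolist(),'row130L',im[130,74:92].tolist(),'row150R',im[150,312:330].tolist())
tr=o['tool_pos'];print('tool in tray',T(tr),'yaw',o['tool_rot'][2])
E
```

```text
[-74.3 -97.4]
[-73.8 103.8]
col90 [167, 165, 162, 159, 158, 160, 160, 161, 160, 137, 60, 25, 26, 25, 32, 28, 24, 26] col200 [164, 164, 161, 159, 158, 150, 117, 63, 36, 32, 33, 29, 29, 22, 31, 30, 33, 32] col310 [229, 230, 229, 229, 230, 229, 215, 92, 51, 49, 49, 48, 50, 47, 48, 49, 51, 51] row130L [228, 201, 173, 163, 151, 80, 36, 29, 26, 31, 29, 28, 22, 27, 28, 22, 26, 31] row150R [49, 47, 50, 49, 46, 49, 51, 77, 152, 222, 228, 228, 228, 228, 229, 231, 230, 229]
tool in tray [ 1.4 70.1] yaw 83.59434485735052
```

```bash
python3 -m creep '.0005 -.0037 -.03 -.6 0;0 0 -.03 0 0;0 0 -.014 0 0;0 0 0 0 0;0 0 -.006 0 0;0 0 -.006 0 0;0 0 -.005 0 0;0 0 0 0 0'
```

```text
time_s: 12.68
tool_pos: [0.6081, -0.2327, 0.0127]
tool_rot: [-180.0, -0.0, 82.8]
force: [0.5, -0.1, -2.3]
grip_width: 0.0172
grasp_force: 40.0
```

```bash
python3 -m creep '0 0 -.0015 0 0;0 0 -.0015 0 0;0 0 0 0 0'
```

```text
time_s: 13.05
tool_pos: [0.6085, -0.233, 0.0108]
tool_rot: [180.0, -0.0, 82.8]
force: [-0.8, 0.7, 4.7]
grip_width: 0.0174
grasp_force: 40.0
```

```bash
python3 -m creep '0 0 0 0 .028;0 0 0 0 .028;0 0 .02 0 .028;0 0 .05 0 .03;-.0 0.01 .05 0 .06;-.02 .04 .01 0 .07;-.02 .05 0 0 .07;-.02 .05 0 0 .07' ; python3 - <<'E'
from h import *
snap('scene','s4.png'); cal=cams.calibration('scene')
for n in ('wrench','wrench_head','tray_wrench','tray_wrench_head'): print(n,[(round(float(q['p']),2),np.round(q['xy'],1).tolist(),toz(cal,q['xy'],.006)[:2].round(3).tolist()) for q in finder.tip_of(n,'scene')[:2]])
im=cv2.imread('pics/s4.png'); cv2.imwrite('pics/s4c.png',cv2.resize(im[160:240,150:290],None,fx=5,fy=5,interpolation=cv2.INTER_CUBIC))
E
```

```text
time_s: 14.05
tool_pos: [0.5482, -0.082, 0.1414]
tool_rot: [179.9, -0.0, 82.7]
force: [0.5, 1.1, 1.0]
grip_width: 0.0622
grasp_force: 0.0
wrench [(0.65, [199.9, 210.8], [0.605, -0.231])]
wrench_head [(0.63, [184.5, 205.6], [0.606, -0.279]), (0.57, [242.5, 268.5], [0.718, -0.021])]
tray_wrench [(0.78, [198.1, 213.6], [0.616, -0.227]), (0.7, [222.7, 201.4], [0.544, -0.21])]
tray_wrench_head [(0.65, [185.7, 208.5], [0.614, -0.268]), (0.29, [201.3, 208.9], [0.597, -0.234])]
```

View pics/s4c.png

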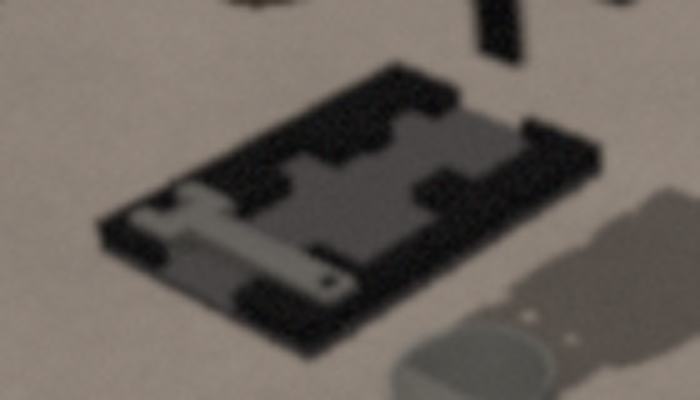

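The crop shows the wrench in its slot, jaw at the left end (150,205) and tail at (330,285), lying flat as far as can be seen. Now the block.

```bash
python3 -m creep '-.02 .045 0 .5 .07;-.02 .045 0 .5 .07;-.02 .045 0 .5 .07;-.02 .03 0 .7 .07;-.009 .0125 0 0 .07;0 0 0 0 .07'; python3 - <<'E'
from h import *
o=get_obs(); print(o['tool_pos'].round(4),o['tool_rot'].round(1))
cal,im=snap('wrist','w5.png'); cal['fish']=True
m=mask('block','wrist',(.459,.0915),cal)
print(None if m is None else (m.sum(),fit([(cal,m)],'block',[(.459,.0915,265)])))
E
```

```text
time_s: 15.05
tool_pos: [0.4599, 0.0938, 0.1406]
tool_rot: [180.0, -0.0, 84.9]
force: [-0.3, -0.6, 0.2]
grip_width: 0.0698
grasp_force: 0.0
[0.4599 0.0938 0.1406] [180.   -0.   84.9]
(np.float32(4224.0), (array([4.590000e-01, 9.210000e-02, 2.651533e+02]), np.float64(0.043)))
```

```bash
python3 -m creep '-.0006 .0007 -.045 0 .07;0 0 -.045 0 .07;0 0 -.03 0 .07;0 0 -.0146 0 .07;0 0 0 0 .04;0 0 0 0 .04;0 0 0 0 .04;0 0 0 0 .04' 45 && python3 -m creep '0 0 0 0 .04;0 0 .02 0 .04;0 0 .05 0 .04'
```

```text
time_s: 16.15
tool_pos: [0.4595, 0.0953, 0.0063]
tool_rot: [179.9, -0.0, 85.0]
force: [-0.0, -0.9, 4.6]
grip_width: 0.0474
grasp_force: 45.0
time_s: 16.52
tool_pos: [0.4562, 0.0948, 0.0743]
tool_rot: [-179.7, 0.2, 85.0]
force: [0.9, 1.6, -2.5]
grip_width: 0.0478
grasp_force: 45.0
```

```bash
python3 -m creep '0 -.02 .034 -.5 .04;.002 -.05 0 -.5 .04;.002 -.05 0 -.5 .04;.002 -.05 0 -.5 .04;.003 -.05 0 0 .04;.003 -.05 0 0 .04;.0031 -.032 0 0 .04;0 0 0 0 .04'; python3 - <<'E'
from h import *
o=get_obs(); print(o['tool_pos'].round(4),o['tool_rot'].round(1))
snap('wrist','w6.png')
E
```

```text
time_s: 17.52
tool_pos: [0.4727, -0.2099, 0.1092]
tool_rot: [-180.0, 0.1, 82.6]
force: [-0.7, 0.1, -2.8]
grip_width: 0.0475
grasp_force: 45.0
[ 0.4727 -0.2099  0.1092] [-1.80e+02  1.00e-01  8.26e+01]
```

View pics/w6.png

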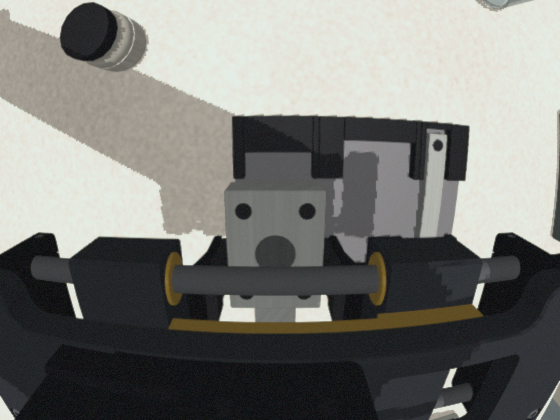

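Picture: tray's near-left corner at (233,117), block compartment opening between (245,150) and (313,150), held block's rear edge at row 190 from column 225 to 327, wrench in its slot at (437,145).

```bash
python3 - <<'E'
from h import *
o=get_obs(); cal=cams.calibration('wrist'); cal['fish']=True
p=(.539,-.219,-97.)
a=np.radians(p[2]);R=np.array([[np.cos(a),np.sin(a)],[-np.sin(a),np.cos(a)]])
T=lambda w:(R@(w[:2]-np.array(p[:2]))*1e3).round(1)
for n,uv,z in [('corner',(233,117),.018),('corner2',(467.5,126),.018),('comp L top',(245,178),.018),('comp R top',(312.5,178),.018),('comp L floor',(245.5,152),.006),('wr tail L',(428,131),.018),('wr tail R',(447,131),.018)]: print(n,T(toz(cal,uv,z)))
zt=o['tool_pos'][2]-.006+.022
for uv in [(225,190),(327,190),(225,240)]: print('blk',T(toz(cal,uv,zt)),inhand(cal,o,uv,zt)[0])
print('tool',T(o['tool_pos']))
im=cv2.imread('pics/w6.png',0)
print('row160',im[160,228:250].tolist(),im[160,305:320].tolist(),'row220',im[220,218:232].tolist(),im[220,320:334].tolist(),'col280',im[178:196,280].tolist(),'c245',im[110:122,245].tolist())
E
```

```text
corner [-77. -99.]
corner2 [-77.1 100.8]
comp L top [-28.7 -90.5]
comp R top [-28.6 -37.1]
comp L floor [-48.2 -90.8]
wr tail L [-69.7  60.5]
wr tail R [-71.   79.3]
blk [-42.7 -89.8] [0.0394 0.0229]
blk [-42.5 -42.6] [ 0.0393 -0.0243]
blk [-18. -91.] [0.0146 0.024 ]
tool [ -3.3 -67. ]
row160 [156, 158, 159, 158, 125, 56, 30, 27, 28, 30, 31, 35, 33, 21, 31, 29, 35, 62, 86, 89, 88, 87] [89, 88, 90, 89, 90, 83, 49, 29, 31, 25, 30, 31, 31, 28, 29] row220 [156, 154, 156, 158, 154, 154, 153, 128, 114, 118, 115, 113, 113, 116] [115, 113, 114, 114, 108, 90, 86, 88, 87, 86, 84, 85, 86, 84] col280 [86, 89, 88, 90, 87, 87, 86, 86, 84, 88, 86, 92, 100, 113, 116, 117, 116, 117] c245 [228, 229, 231, 231, 230, 207, 100, 36, 32, 34, 29, 32]
```

```bash
python3 -m creep '.0024 .0012 -.03 .3 .04;0 0 -.03 0 .04;0 0 -.012 0 .04;0 0 0 0 .04;0 0 0 0 .04'
```

```text
time_s: 18.2
tool_pos: [0.4771, -0.2054, 0.0385]
tool_rot: [179.9, -0.0, 83.3]
force: [0.1, 0.4, -1.9]
grip_width: 0.0473
grasp_force: 45.0
```

```bash
python3 -m creep '0 0 0 0 .04'; python3 - <<'E'
from h import *
o=get_obs()
cal,im=snap('wrist','w7.png'); cal['fish']=True
p=(.539,-.219,-97.)
a=np.radians(p[2]);R=np.array([[np.cos(a),np.sin(a)],[-np.sin(a),np.cos(a)]])
print('tool',(R@(o['tool_pos'][:2]-np.array(p[:2]))*1e3).round(1)); o=get_obs(); print(o['tool_pos'])
cv2.imwrite('pics/w7c.png',cv2.resize(im[70:250,180:480,::-1],None,fx=2.6,fy=2.6,interpolation=cv2.INTER_CUBIC))
E
```

```text
time_s: 18.32
tool_pos: [0.4771, -0.2055, 0.0385]
tool_rot: [179.9, -0.0, 83.3]
force: [-0.2, 0.2, -2.7]
grip_width: 0.0474
grasp_force: 45.0
tool [ -5.8 -63.1]
[ 0.47696288 -0.20548922  0.03834463]
```

View pics/w7c.png

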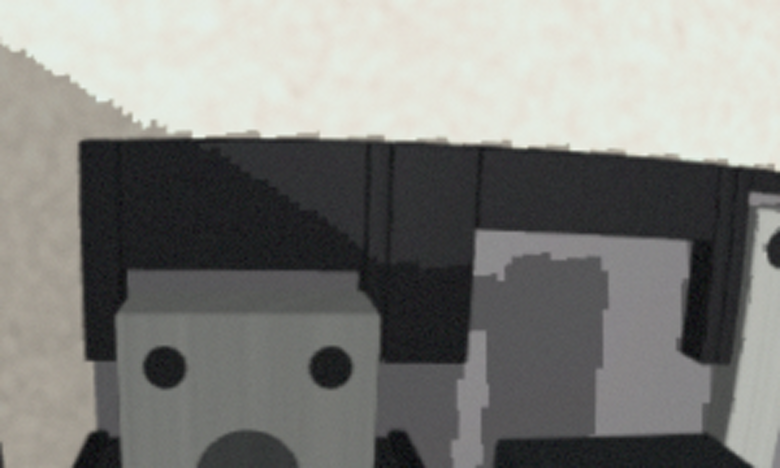

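Picture (crop): tray corner at (80,141), islands' inner ends at row 360 (outer edge column 86, the one by the bracket at column 466), block's lower rear edge from (127,270) to (360,270). I compare them in the tray frame.

```bash
python3 - <<'E'
from h import *
o=get_obs(); cal=cams.calibration('wrist'); cal['fish']=True
p=(.539,-.219,-97.)
a=np.radians(p[2]);R=np.array([[np.cos(a),np.sin(a)],[-np.sin(a),np.cos(a)]])
T=lambda w:(R@(w[:2]-np.array(p[:2]))*1e3).round(1)
zb=o['tool_pos'][2]-.006
for n,uv,z in [('corner -74,-102',(80,141),.018),('isl L end -24,-102',(86,360),.018),('isl R end -24,-14',(466,362),.018),('wall L top ?,-93',(121,200),.018),('wall R top ?,-39',(390,200),.018),('wall R bot?',(368,200),.006),('blk bot L',(127,270),zb),('blk bot R',(360,270),zb),('blk top L',(116,313),zb+.022),('blk top R',(380,313),zb+.022),('edge mid -74',(300,138),.018),('isl bracket edge -?,-14',(478,200),.018),('wr isl end -24,?',(684,350),.018)]:
    print(n,T(toz(cal,(180+uv[0]/2.6-.3,70+uv[1]/2.6-.3),z)))
print('tool',T(o['tool_pos']))
E
```

```text
corner -74,-102 [-75.2 -99.5]
isl L end -24,-102 [-26.1 -99.7]
isl R end -24,-14 [-25.9 -13.1]
wall L top ?,-93 [-62.1 -90.7]
wall R top ?,-39 [-62.4 -32.4]
wall R bot? [-61.3 -35.5]
blk bot L [-49.1 -87.6]
blk bot R [-49.2 -40.5]
blk top L [-45.  -86.7]
blk top R [-45.2 -39.7]
edge mid -74 [-75.5 -52.1]
isl bracket edge -?,-14 [-63.  -12.5]
wr isl end -24,? [-29.  44.]
tool [ -5.8 -63.2]
```

```bash
python3 -m creep '-.0006 -.0011 -.004 -.3 .04;0 0 -.006 0 .04;0 0 -.006 0 .04;0 0 -.004 0 .04;0 0 -.003 0 .04;0 0 0 0 .04'
```

```text
time_s: 19.12
tool_pos: [0.4755, -0.2066, 0.0142]
tool_rot: [-180.0, 0.0, 82.9]
force: [-0.3, -0.4, -1.9]
grip_width: 0.0481
grasp_force: 45.0
```

```bash
python3 -m creep '0 0 -.0015 0 .04;0 0 -.001 0 .04;0 0 0 0 .04' && python3 -m creep '0 0 0 0 .056;0 0 0 0 .056;0 0 .02 0 .056;0 0 .04 0 .056;0 0 .04 0 .056;0 0 0.02 0 .056'; python3 - <<'E'
from h import *
o=get_obs()
cal,im=snap('wrist','w8.png'); cal['fish']=True
m=mask('block','wrist',(.474,-.209),cal,.02)
print(o['tool_pos'],None if m is None else (m.sum(),fit([(cal,m)],'block',[(.474,-.209,-97)],.006)))
print([(q['p'],q['xy']) for q in finder.masks_of('wrench','wrist')])
E
```

```text
time_s: 19.5
tool_pos: [0.4758, -0.2066, 0.0124]
tool_rot: [180.0, -0.0, 83.0]
force: [-1.5, 1.5, 3.1]
grip_width: 0.0474
grasp_force: 45.0
time_s: 20.25
tool_pos: [0.4767, -0.2072, 0.134]
tool_rot: [179.8, 0.0, 82.9]
force: [-0.0, 0.4, 0.1]
grip_width: 0.0562
grasp_force: 0.0
[ 0.47666774 -0.20716661  0.13399312] None
[(0.67, [413.7, 188.2]), (0.56, [273.1, 198.9])]
```

View pics/w8.png

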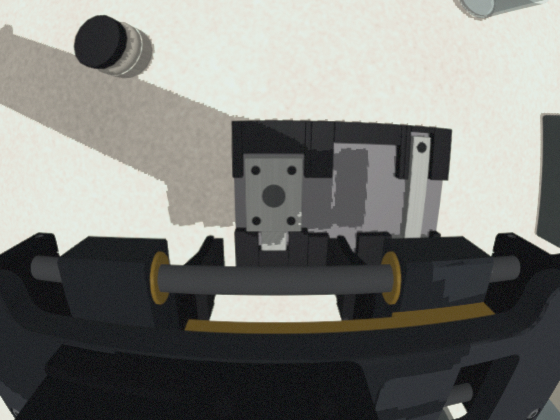

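The block lies in its compartment, (245–303, 153–230) with the tongue in its notch at (273,240), and the wrench is in its slot at (418,185). Next the bracket. I check the nearby bin's rim on the way.

```bash
python3 -m creep '.015 .027 0.01 -4 .056;.025 .042 0 -4 .056;.025 .042 0 -4 .056;.027 .045 0 -4 .056;.027 .045 0 -4 .056;.027 .045 0 -4 .056;.02 .033 0 -4 .056;.011 .018 0 -.5 .056' && python3 -m creep '0 0 0 0 .056;0 0 0 0 .056'; python3 - <<'E'
from h import *
for a,b in [((258,303),(167,227)),((395,362),(135,320))]:
    (o1,d1),(o2,d2)=ray(cams.calibration('scene'),a),ray(cams.calibration('side'),b)
    s=np.linalg.lstsq(np.c_[d1,-d2],o2-o1,rcond=None)[0]; print('bin',(o1+s[0]*d1).round(3),(o2+s[1]*d2).round(3))
o=get_obs(); print(o['tool_pos'],o['tool_rot'])
cal,im=snap('wrist','w9.png'); cal['fish']=True
m=mask('bracket','wrist',(.69,.14),cal)
print(None if m is None else (m.sum(),fit([(cal,m)],'bracket',[(.686,.134,234)])))
cv2.imwrite('pics/w9o.png',np.hstack([im[:,:,::-1],np.dstack([m*255]*3).astype(np.uint8)])[::2,::2] if m is not None else im[:,:,::-1])
E
```

```text
time_s: 21.4
tool_pos: [0.6525, 0.0927, 0.1394]
tool_rot: [-179.9, 0.2, 54.6]
force: [-0.5, -0.1, -0.2]
grip_width: 0.0562
grasp_force: 0.0
time_s: 21.65
tool_pos: [0.6519, 0.0877, 0.1418]
tool_rot: [180.0, 0.1, 54.3]
force: [-0.4, -1.4, 1.3]
grip_width: 0.0562
grasp_force: 0.0
bin [0.808 0.08  0.045] [0.807 0.074 0.05 ]
bin [0.801 0.311 0.045] [0.808 0.331 0.037]
[0.65188987 0.08767685 0.14180996] [1.79997967e+02 7.60222838e-02 5.43132834e+01]
(np.float32(3648.0), (array([6.873000e-01, 1.334000e-01, 2.344551e+02]), np.float64(0.052)))
```

View pics/w9o.png

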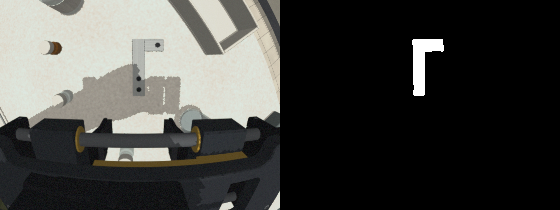

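Picture (half scale): bracket at (140,65), corner top left, foot to the right ending (163,45). The mask matches it. The bin rim is at z≈0.05, below the gripper body.

```bash
python3 -m creep '.015 .02 0 0 .05;.015 .02 -.02 0 .05;.008 .009 -.04 0 .05;0 0 -.03 0 .05;0 0 0 0 .05;0 0 0 0 .05'
```

```text
time_s: 22.5
tool_pos: [0.6914, 0.1384, 0.0538]
tool_rot: [179.9, -0.1, 54.4]
force: [-0.1, 0.4, 0.9]
grip_width: 0.0501
grasp_force: 0.0
```

```bash
python3 -m creep '-.0005 0 -.025 0 .05;0 0 -.015 0 .05;0 0 -.0085 0 .05;0 0 0 0 .01;0 0 0 0 .01;0 0 0 0 .01;0 0 0 0 .01;0 0 0 0 .01' 45 && python3 -m creep '0 0 .03 0 .01;0 0 .05 0 .01;0 0 .05 0 .01;0 0 0 0 .01'
```

```text
time_s: 23.5
tool_pos: [0.6905, 0.1395, 0.0041]
tool_rot: [180.0, -0.0, 54.5]
force: [-0.0, 0.0, 2.6]
grip_width: 0.0211
grasp_force: 45.0
time_s: 24.0
tool_pos: [0.6927, 0.1391, 0.1382]
tool_rot: [179.7, -0.3, 54.5]
force: [-0.4, 1.0, -2.8]
grip_width: 0.0216
grasp_force: 45.0
```

```bash
python3 -m creep '-.01 -.024 0 3.5 .01;-.0205 -.048 0 4 .01;-.0225 -.053 0 4 .01;-.0225 -.053 0 4 .01;-.0225 -.053 0 4 .01;-.0225 -.053 0 4 .01;-.019 -.044 0 3 .01;-.01 -.022 0 2 .01' && python3 -m creep '0 0 -.03 0 .01;0 0 -.03 0 .01;0 0 -.02 0 .01;0 0 0 0 .01;0 0 0 0 .01' ; python3 - <<'E'
from h import *
o=get_obs(); print(o['tool_pos'],o['tool_rot'][2])
cal,im=snap('wrist','w10.png')
cv2.imwrite('pics/w10c.png',cv2.resize(im[70:270,130:430,::-1],None,fx=2.6,fy=2.6,interpolation=cv2.INTER_CUBIC))
E
```

```text
time_s: 25.0
tool_pos: [0.5377, -0.2134, 0.1323]
tool_rot: [-179.9, 0.0, 82.8]
force: [-0.1, 0.9, -2.3]
grip_width: 0.0212
grasp_force: 45.0
time_s: 25.62
tool_pos: [0.5411, -0.2109, 0.0542]
tool_rot: [179.9, 0.0, 83.0]
force: [0.9, -0.6, -1.6]
grip_width: 0.0213
grasp_force: 45.0
[ 0.54113588 -0.21091124  0.05416011] 82.95553430839445
```

View pics/w10c.png

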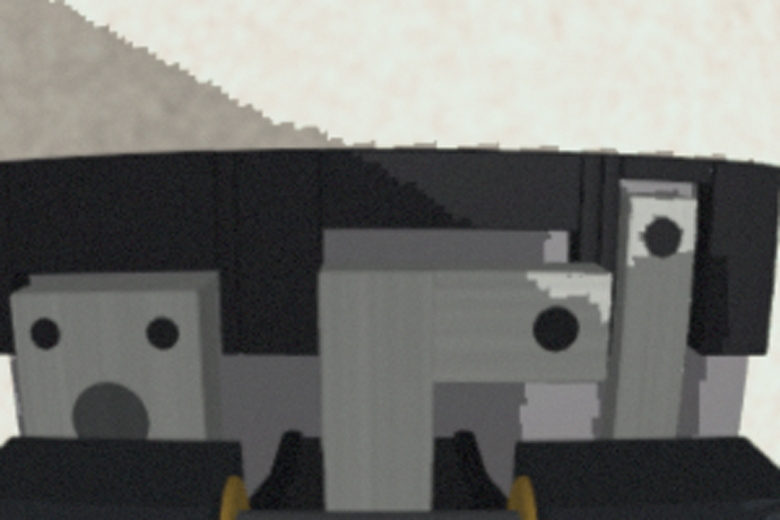

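Crop: bracket's compartment rear floor edge from (323,230) to (568,231). Held bracket's rear edge from (320,267) to (611,267). Block at left and wrench at right are both seated.

```bash
python3 - <<'E'
from h import *
o=get_obs(); cal=cams.calibration('wrist'); cal['fish']=True
p=(.539,-.219,-97.)
a=np.radians(p[2]);R=np.array([[np.cos(a),np.sin(a)],[-np.sin(a),np.cos(a)]])
T=lambda w:(R@(w[:2]-np.array(p[:2]))*1e3).round(1)
zt=o['tool_pos'][2]-.0045+.012
for n,uv,z in [('floor L -55,-14',(323,230),.006),('floor R -55,48',(568,231),.006),('edge -74',(320,150),.018),('isl corner -24,102',(767,353),.018),('isl L end -24,-14',(320,353),.018),
 ('brk -52,-11',(320,268),zt),('brk -52,45',(611,270),zt),('brk -30,45',(606,380),zt),('arm -30,11',(433,382),zt),('arm L',(324,500),zt),('arm R',(434,500),zt),
 ('blk top -42,-90',(10,293),.028),('blk top -42,-42',(203,290),.028),('wr top -65,61',(625,197),.018),('wr -65,79',(697,199),.018)]:
    print(n,T(toz(cal,(130+uv[0]/2.6-.3,70+uv[1]/2.6-.3),z)))
print('tool',T(o['tool_pos']))
E
```

```text
floor L -55,-14 [-54.6 -11.9]
floor R -55,48 [-54.7  50.1]
edge -74 [-74.9 -11.7]
isl corner -24,102 [-25.8 103.7]
isl L end -24,-14 [-26.  -12.4]
brk -52,-11 [-54.2  -9. ]
brk -52,45 [-54.1  45.9]
brk -30,45 [-32.3  46.3]
arm -30,11 [-32.1  12.2]
arm L [-7.3 -9.2]
arm R [-7.3 12.9]
blk top -42,-90 [-43.9 -87.2]
blk top -42,-42 [-43.7 -38.5]
wr top -65,61 [-64.8  61.3]
wr -65,79 [-65.   80.2]
tool [-8.3  1.4]
```

```bash
python3 -m creep '.0003 -.001 -.015 0 .01;0 0 -.008 0 .01;0 0 -.006 0 .01;0 0 -.006 0 .01;0 0 -.004 0 .01;0 0 -.002 0 .01;0 0 0 0 .01'
```

```text
time_s: 26.55
tool_pos: [0.5409, -0.2116, 0.0125]
tool_rot: [180.0, 0.0, 83.0]
force: [-0.5, 0.2, -1.4]
grip_width: 0.0214
grasp_force: 45.0
```

Free of contact well below the island tops. I lower the last 2 mm, release, back off and look.

```bash
python3 -m creep '0 0 -.0012 0 .01;0 0 -.001 0 .01;0 0 0 0 .01' && python3 -m creep '0 0 0 0 .032;0 0 0 0 .032;0 0 .02 0 .032;0 0 .05 0 .032;0 -.03 .05 0 .04;0 -.04 .02 0 .04;0 -.04 0 0 .04;0 0 0 0 .04'; python3 - <<'E'
from h import *
o=get_obs(); print(o['tool_pos'],o['tool_rot'][2])
cal,im=snap('wrist','w11.png'); cal['fish']=True
m=mask('tray','wrist',(.539,-.219),cal)
for n,near in [('wrench',(.608,-.228)),('bracket',(.541,-.218)),('block',(.474,-.211))]:
    m=mask(n,'wrist',near,cal,.015); print(n,None if m is None else (m.sum(),fit([(cal,m)],n,[(*near,-97)],.006)))
cv2.imwrite('pics/w11c.png',cv2.resize(im[70:270,130:430,::-1],None,fx=2.6,fy=2.6,interpolation=cv2.INTER_CUBIC))
E
```

```text
time_s: 26.92
tool_pos: [0.5409, -0.2115, 0.0103]
tool_rot: [180.0, -0.0, 83.0]
force: [-0.5, -0.1, -1.9]
grip_width: 0.0214
grasp_force: 45.0
time_s: 27.92
tool_pos: [0.5394, -0.3265, 0.1526]
tool_rot: [179.9, 0.2, 82.6]
force: [-0.5, 0.8, -0.2]
grip_width: 0.0397
grasp_force: 0.0
[ 0.53936445 -0.32645539  0.15258934] 82.59129573490677
wrench (np.float32(3371.0), (array([  0.6093,  -0.2277, -97.5175]), np.float64(0.127)))
bracket (np.float32(3587.0), (array([  0.5405,  -0.2184, -96.9839]), np.float64(0.053)))
block (np.float32(4348.0), (array([  0.4755,  -0.2098, -97.1812]), np.float64(0.034)))
```

View pics/w11c.png

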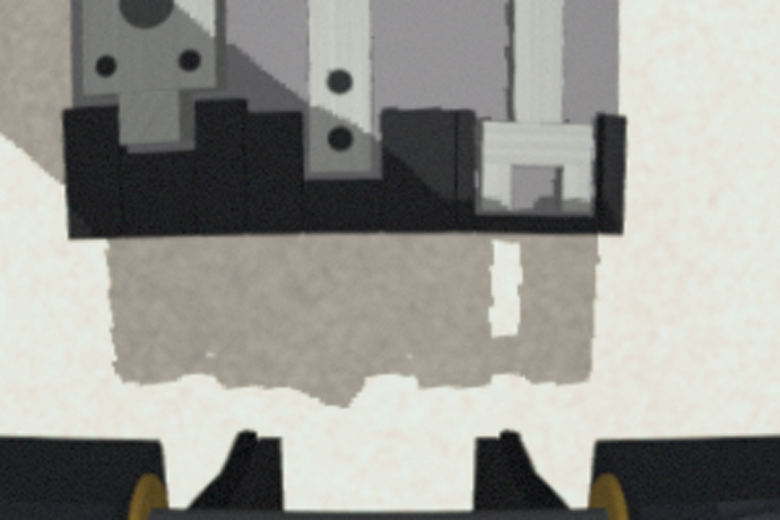

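The crop shows all three +x ends inside their outlines with thin floor gaps around them: tongue at (155,120), bracket arm end at (342,150), jaw at (537,170). The fitted poses match the tray.

```bash
python3 -c "
from cell import ticket
print(ticket.sign_off())"
```

```text
the job is handed in; nothing more can be done
None
```

The wrench, bracket and valve block are each lying in their own tray compartment, the right way round by the last camera check, and I handed the job in at about 28 s of the 72 s allowed; the sign-off returned no verdict.

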